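# Tier two stack-nest trays over a loaded vial tray

### The arm

A 7-joint arm with a two-finger parallel gripper is mounted at the origin on a cart in front of the work surface, level with it; the furniture and walls round the work are solid. World frame = base frame: x ahead of the robot, y to its left, z up, the work surface at z = 0. Lengths are in mm, angles in degrees, forces in N, time in s.
With the tool pointing down it reaches from about 400 to 850 mm from the base axis. Payload 10.4 kg.
Tool frame: the origin (TCP) lies on the centre line of the jaws, within the pads' length; the fingertips stand 19 mm ahead of it and the grasp point (between the pads) is the TCP; z points along the fingers, y is the line along which they close (so a half turn about z gives the same grasp; the last joint's range is limited). The gripper opens to 87 mm and grips with 3 to 60 N. Pads are 19 mm wide; open, the fingers measure 117 mm over their backs; the gripper's body (75 mm by 190 mm) begins 51 mm behind the grasp point.
Start: joints at [-72.972, 19.034, -3.707, 83.658, 1.238, 77.344, -5.071], TCP at [196.472, 593.337, 241.576] pointing down, gripper open.
Joint ranges: [-148.97, 148.97], [-28.65, 121.19], [-84.17, 76.75], [9.2, 138.47], [-72.65, 252.65], [3.7, 117.97], [-149.18, 149.18]. Speed limits (degrees/s): [127.2, 127.2, 159.86, 159.86, 180, 180, 180].

### API

Orientations are given as a 3x3 rotation matrix whose columns are the frame's x, y, z axes.
In Python, from rig import readout, camera, calibration, r, finder gives the robot as it stands.
- The arm moves only by the tool drive_tool, never from a script. Its argument "increments" is a list of rows, each a list of 7 numbers: the turn, a rotation vector about the world's x, y, z in units of 6 degrees (1.0 is 6 degrees), then the shift along the world's x, y, z in units of 50 mm (1.0 is 50 mm), then the finger opening in mm, from 0 to 87. In form: [[wx, wy, wz, tx, ty, tz, fingers], ...]. A call has 1 to 20 rows; each row is the pose to reach, as a shift and turn from the pose commanded when the call began; what a row does not reach only later rows make up. A row lasts 1/8 s, in which the tool goes at most 62.5 mm and 10.7 degrees, less where a joint would pass 70% of its speed; a pose out of reach is approached as far as the arm can. A call with a gripper value outside its range is refused whole. The fingers move at their own pace and stop on an object; "force" is the grip in N (left out, the last holds). Time passes only in rows, so rows that repeat a pose let the fingers close. It gives the time, the measured TCP pose, the force, the opening and the grip force at its end, in the units of the state.
- readout.state(): the state, without advancing time (a new reading comes with each control period).
- camera(name): name is "scene" or "top" or "wrist"; returns the picture (384x512x3 uint8, red, green, blue); there is no depth.
- calibration(name): a dict with "fx", "fy", "cx", "cy" (pixels), "extrinsics" (4x4, takes a point from camera to world coordinates); the wrist camera has in their place "T_tool_cam" (4x4, takes a point from camera to tool coordinates, whose origin is the TCP and whose axes are the flange's). Camera axes: x right, y up, looking along -z (the intrinsics and any distortion apply to the point x, -y, -z); pixel columns grow to the right and rows downward; lengths in mm; the calibration is good to about 2 mm. A picture is of the moment at which its call begins: read the wrist's pose just before it. calibration takes no time and is no camera call.
- r.sign_off(): hands the job in; it is judged then, once.
Trained networks look in the newest picture that a camera, given by its name, has taken for a name from the list of things; names that differ only in an ending like _2 or _b are one class to them, and where a whole thing is asked for, a point or a joint stands for the part that bears it (a point fixed in the world has none). Each returns a list of dicts, best first, with "confidence" (0 to 1); they miss things now and then, are a little off and sometimes report something else, mostly with a low value. They report only what shows in the picture. A call takes as long as a camera call.
- finder.spot_in(camera, query): "location" ([x, y, z] in mm, in the coordinates of the camera as it stood for that picture, good to about 4 mm: the middle of the surface that is visible of it).
- finder.tip_of(camera, query): "location" ([x, y, z] in mm, in the coordinates of the camera as it stood for that picture, good to about 4 mm: a listed point, or the origin of a listed thing).
The state is a dict: "t": time; "joint_pos": joint angles; "joint_vel": joint speeds; "effort": joint torques, N m; "eef_pos": TCP position; "tcp_rot": TCP orientation; "wrist_force": force on the tool from outside, world axes, zero at the start; "torque": the same for the moment, N m; "opening": finger opening in mm; "grasp_force": force on a finger pad.
Only numpy, scipy, OpenCV 4.12 (cv2) and the standard library are available. Lean on these libraries where they do the work, as an engineer would, in place of code of your own. Each camera call takes 0.05 s, during which the arm holds its last target. There are 200 camera calls.

### The job

Build a stack of three on the tray that holds the vials, using the two empty trays nested beside it. Turn each tray end for end to the one below, so that it sits on that tray's rim lugs and does not nest down onto the glass. Leave the vial tray where it is with its vials standing, grip and set the brittle trays down gently, and leave the other things on the bench undisturbed.

Things in the scene. Friction and masses are not known exactly. Their poses are not given: they have to be found in the camera images.
- vial_tray: Loaded stack-nest tray, thin grey plastic, 150 (x) x 64 (y) x 66 mm, on the bench, vials in its well (112 x 47 mm, floor at z 3 mm). Stays put as the bottom of the stack. Long axis roughly left-right, notch end left. Origin: centre of underside, z up, +x to the end with the thumb notch. Upper half (z 33-66): upright collar 150 x 64 outside, rim mouth 142 x 56. Lower half inset to 138 x 52.
- vial_tray_lug (a point): Top of the single rim lug of vial_tray at (-67, 0, 61) mm. Every tray has, inside the collar, flat-topped lugs at z 61: one 20 mm wide at the -x end, two 12 mm wide at the +x end (x 67, y +-17.5). Grooves in the lower half pass them only if the tray above is the same way round (it nests). Turned end for end it rests on the 3 lugs, 5 mm below the rim, held by the rim with about 2 mm play.
- upper_tray: Empty tray, same make and frame as vial_tray, 0.13 to 0.22 kg, starting nested in lower_tray the same way round (origin 36 mm higher, its whole collar exposed). Nested = origin 36 mm above the tray below; stacked = 61 mm above. Grip it from above across the 64 mm collar, anywhere along its length. Brittle: keep each finger under 60 N, and under 40 N when setting it on a tray.
- lower_tray: Empty tray, same make, size, frame, mass and brittleness as upper_tray; it starts on the bench with upper_tray nested in it, turned any way. Grip it likewise across its 64 mm collar (z 33 to 66 mm).
- upper_tray_notch (a point): Thumb notch (20 mm wide, 12 deep) in the rim at the +x end of upper_tray, at (74, 0, 52) mm in its frame.
- lower_tray_notch (a point): Thumb notch in the rim at the +x end of lower_tray, at (74, 0, 52) mm in its frame.
- vial_large: glass vial with a crimped cap, 24 mm across, 53 mm tall, standing in the well of vial_tray. Origin: centre of its underside; z up.
- vial_medium: glass vial with a crimped cap, 22 mm across, 45 mm tall, standing in the well of vial_tray. Origin: centre of its underside; z up.
- vial_small: glass vial with a crimped cap, 19 mm across, 39 mm tall, standing in the well of vial_tray. Origin: centre of its underside; z up.
- amber_bottle: bystander: amber bottle with a collar and nozzle, 48 mm across, 132 mm tall (shoulder at 78), standing 12 to 21 mm from one long side of the nested trays, beside their middle or notch-end half. Origin: centre of its underside.
- sharps_jar: bystander: round jar with a lid, 68 mm across, 104 mm tall, standing behind vial_tray (farther from the robot), 12 to 25 mm from its long side, beside its half without the notch. Origin: centre of its underside.
- wash_bottle: bystander: squeeze bottle 60 mm across with a thin bent spout, 179 mm tall to the spout's top, between the loaded tray and the nested pair. Origin: under the middle of bottle and spout together (60 x 92 mm); the 60 mm bottle's axis is 16 mm from it along its own +y.
- bench_timer: bystander: flat timer, 62 x 64 x 18 mm, in the middle at the back of the working area. Origin: centre of its underside.
- tape_roll: bystander: roll of tape lying flat, 47 mm across, 25 mm tall, in the middle near the bench's front edge. Origin: centre of its underside.

How it is judged:
By the outcome, as a careful person would: the job done as asked, in the order asked, and still so for the second after the job is handed in, with the robot touching nothing.
It also fails if it takes over 61 s, if anything falls off the work surface, if the arm or the gripper's body presses on something with over 40 N, if the wrist force passes 120 N, or if a joint passes its speed limit or range.

## Working session

There is one attempt and no reset: what is moved stays moved. The work goes in short steps, Python scripts to look and compute and a tool call to move; the robot and the scene stay as the last step left them, time stands still between calls to the robot, and variables do not carry over. Pictures are saved under pics/ and viewed, at most 12 in all, crops included, and the job is handed in when it is done.

Besides the shell and the picture viewer there is one more tool, called after "Emit:" as name([rows], argument=value, ...), one row to a line, values as JSON. drive_tool: Moves the arm, as the interface text tells. Its arguments: {"type":"object","properties":{"increments":{"type":"array"},"force":{"type":"number"}},"required":["increments"]}

```bash
ls; mkdir -p pics
cat > h.py <<'E'
import numpy as np, cv2
from rig import readout, camera, calibration, r, finder
def ext(n):
    c=calibration(n)
    if 'extrinsics' in c: return np.array(c['extrinsics'])
    s=readout.state(); T=np.eye(4); T[:3,:3]=s['tcp_rot']; T[:3,3]=s['eef_pos']
    return T@np.array(c['T_tool_cam'])
def find(n,q,f='tip_of',E=None):
    E=ext(n) if E is None else E
    return [(np.round((E@np.append(d['location'],1))[:3],1).tolist(),round(d['confidence'],2)) for d in getattr(finder,f)(n,q)[:3]]
def save(n,f): 
    im=camera(n); cv2.imwrite('pics/'+f,im[:,:,::-1]); return im
E
python3 - <<'E'
from h import *
a=save('top','top1.png'); b=save('scene','scene1.png')
for c in('top','scene'):
  k=calibration(c); print({q:k[q] for q in k if q!='extrinsics'}, np.round(k['extrinsics'],2).tolist())
for q in ['vial_tray','vial_tray_lug','upper_tray','lower_tray','upper_tray_notch','vial_large','amber_bottle','sharps_jar','wash_bottle','bench_timer','tape_roll']:
  print(q,find('top',q))
print('sc',[ (q,find('scene',q)) for q in ('vial_tray','vial_tray_lug','upper_tray','upper_tray_notch')])
s=readout.state();print(s['t'],s['eef_pos'],np.round(s['tcp_rot'],3).tolist(),s['opening'])
E
```

```text
pics
{'fx': 417.62732130353686, 'fy': 417.62732130353686, 'cx': 255.07392564911135, 'cy': 187.38934114120286} [[-0.02, 0.98, -0.19, 324.56], [-1.0, -0.03, -0.01, -4.67], [-0.02, 0.19, 0.98, 1111.99], [0.0, 0.0, 0.0, 1.0]]
{'fx': 456.4228412001054, 'fy': 456.4228412001054, 'cx': 254.16507317840137, 'cy': 192.5796602722647} [[0.75, 0.34, -0.57, -294.63], [-0.67, 0.4, -0.63, -897.77], [0.01, 0.85, 0.52, 828.89], [0.0, 0.0, 0.0, 1.0]]
vial_tray [([508.7, -202.6, 3.5], 0.96)]
vial_tray_lug [([536.7, -262.8, 61.8], 0.72)]
upper_tray [([517.8, 201.4, 39.7], 0.89), ([514.5, 199.2, -0.8], 0.18), ([593.3, -189.8, 1.9], 0.18)]
lower_tray [([516.3, 203.6, -0.9], 0.52), ([594.7, -193.1, 2.4], 0.44), ([508.5, -201.3, -0.9], 0.18)]
upper_tray_notch [([442.4, 219.1, 86.2], 0.64), ([564.1, -1.8, 0.0], 0.59)]
vial_large [([525.6, -233.0, 1.6], 0.54), ([592.1, -192.6, 3.5], 0.25)]
amber_bottle [([652.0, -7.1, -1.3], 0.71), ([504.5, 276.4, -0.1], 0.69)]
sharps_jar [([591.3, -190.4, 5.3], 0.7)]
wash_bottle [([567.8, -1.8, -1.2], 0.88), ([517.9, 202.7, 37.8], 0.29)]
bench_timer [([649.9, -5.7, 1.3], 0.87)]
tape_roll [([377.3, 1.2, 1.7], 0.64), ([516.4, 201.1, -0.6], 0.17)]
sc [('vial_tray', [([513.9, -202.6, -1.9], 0.95)]), ('vial_tray_lug', [([540.0, -260.6, 59.4], 0.95)]), ('upper_tray', [([510.4, 203.1, 40.0], 0.86)]), ('upper_tray_notch', [([442.3, 216.4, 85.9], 0.57)])]
0.85 [196.46753175 593.31096924 241.57628678] [[-0.949, 0.314, -0.0], [0.314, 0.949, 0.0], [0.0, 0.0, -1.0]] 86.93416892622432
```

View pics/top1.png

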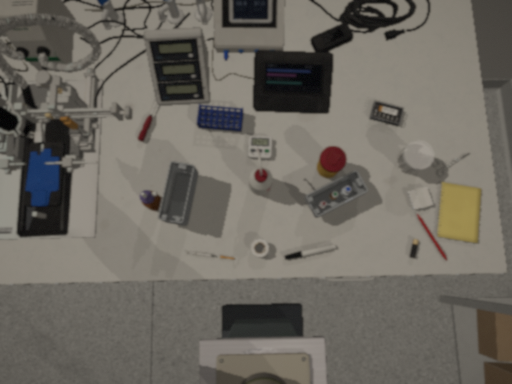

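View pics/scene1.png

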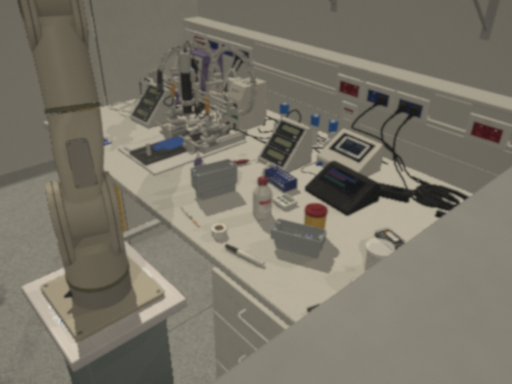

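The vial tray is at about px (337,195) in the top view, with the sharps jar behind it at (332,160). The nested pair is at (178,193) with its notch end toward the robot and the amber bottle at (150,200). The wash bottle is at (260,180). The network locations agree with the pictures. I'll go above the pair, on the half away from the amber bottle.

Emit:
drive_tool([
  [0,0,-1.8,0.45,-0.5,0.1,87],
  [0,0,-3.6,0.9,-1.0,0.2,87],
  [0,0,-5.4,1.35,-1.5,0.3,87],
  [0,0,-7.2,1.8,-2.0,0.4,87],
  [0,0,-9.0,2.25,-2.5,0.5,87],
  [0,0,-10.8,2.7,-3.0,0.6,87],
  [0,0,-12.6,3.15,-3.5,0.7,87],
  [0,0,-14.4,3.6,-4.0,0.8,87],
  [0,0,-16.2,4.05,-4.5,0.8,87],
  [0,0,-18,4.5,-5.0,0.8,87],
  [0,0,-19.8,4.95,-5.5,0.8,87],
  [0,0,-21.6,5.4,-6.0,0.8,87],
  [0,0,-23.4,5.85,-6.5,0.8,87],
  [0,0,-25.2,6.3,-7.0,0.8,87],
  [0,0,-27,6.75,-7.5,0.8,87],
  [0,0,-28.95,7.2,-8.0,0.8,87],
  [0,0,-28.95,7.2,-8.0,0.8,87],
  [0,0,-28.95,7.2,-8.0,0.8,87],
])

```text
t: 3.1
eef_pos: [556.1, 194.0, 281.5]
tcp_rot: [[0.978, -0.207, -0.0], [-0.207, -0.978, 0.0], [-0.0, -0.0, -1.0]]
wrist_force: [-0.1, 0.2, -0.2]
opening: 87.1
grasp_force: 0.0
```

Run:
```python
from h import *
s=readout.state();print(s['t'],np.round(s['joint_pos'],1),s['eef_pos'],np.round(s['tcp_rot'],3).tolist())
k=calibration('wrist');print({q:(np.round(k[q],2).tolist()) for q in k})
save('wrist','w1.png')
for q in ['upper_tray','lower_tray','upper_tray_notch','amber_bottle']:
  print(q,find('wrist',q))
```

```text
3.1 [ -49.8   14.3   31.8   87.5   -7.6   80.4 -119.5] [556.12987283 193.98141885 281.46416554] [[0.978, -0.207, -0.0], [-0.207, -0.978, 0.0], [-0.0, -0.0, -1.0]]
{'fx': 301.34, 'fy': 301.34, 'cx': 258.48, 'cy': 187.92, 'T_tool_cam': [[0.0, 0.96, 0.28, 75.18], [1.0, -0.0, -0.0, 0.12], [-0.0, 0.28, -0.96, -142.78], [0.0, 0.0, 0.0, 1.0]]}
upper_tray [([518.2, 202.0, 34.4], 0.91)]
lower_tray []
upper_tray_notch [([438.8, 219.0, 87.3], 0.97)]
amber_bottle [([506.3, 278.4, 0.6], 0.86)]
```

View pics/w1.png

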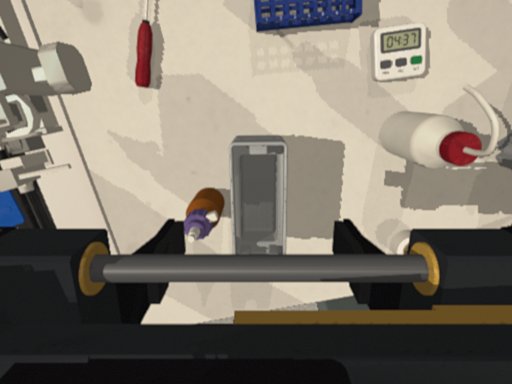

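The wrist view shows the upper tray upright at columns 231–287, far rim end at row ~137. The single lug shows at (258,150), and the amber bottle is left at (205,210). I'll measure the rim edges.

```bash
cat >> h.py <<'E'
def ray(n,px,z,E=None):
    k=calibration(n);E=ext(n) if E is None else E
    d=None
    pts=np.array(px,float).reshape(-1,1,2)
    D=np.array(k.get('distortion',k.get('dist',np.zeros(5))),float)
    u=cv2.undistortPoints(pts,np.array([[k['fx'],0,k['cx']],[0,k['fy'],k['cy']],[0,0,1]]),D)[:,0]
    d=np.c_[u[:,0],-u[:,1],-np.ones(len(u))]@E[:3,:3].T
    return E[:3,3]+d*((z-E[2,3])/d[:,2])[:,None]
def px(n,P,E=None):
    k=calibration(n);E=ext(n) if E is None else E
    c=(np.atleast_2d(P)-E[:3,3])@E[:3,:3]
    return np.c_[k['fx']*c[:,0]/-c[:,2]+k['cx'],k['fy']*c[:,1]/c[:,2]+k['cy']]
E
python3 - <<'E'
from h import *
im=cv2.imread('pics/w1.png');g=cv2.cvtColor(im,cv2.COLOR_BGR2GRAY).astype(int)
for r_ in (150,180,210,235): print(r_,g[r_,224:242],g[r_,278:294])
print('col',g[130:160,245],g[130:160,272])
c=im[125:262,200:310];cv2.imwrite('pics/w1c.png',cv2.resize(c,None,fx=4.3,fy=4.3,interpolation=cv2.INTER_CUBIC))
# predicted outline for guess centre
for hd in (168,):
  u=np.array([np.cos(np.radians(hd)),np.sin(np.radians(hd))]);v=np.array([-u[1],u[0]])
  for a,b in((-75,-32),(-75,32),(0,-32),(0,32),(75,32)): print(a,b,px('wrist',np.append(np.array([514,202.5])+a*u+b*v,102)))
E
```

```text
150 [191 191 191 189 183 179 163 130  95  97 102 101  99 100  99 101  99  99] [ 84  84  83  80  76  89 145 180 158 125 131 138 137 137 138 138]
180 [192 192 192 193 193 185 166 139 125  98 102 113 111 109 105  92  86  76] [136 142 153 165 161 139 162 173 148 126 135 139 139 138 139 139]
210 [115 119 118 117 117 112 119 159 165 138  99 102 116 114 109 103  92  85] [140 142 149 159 151 143 167 157 128 135 139 138 138 138 139 139]
235 [211 211 212 210 203 202 202 194 172 159 130  97 106 119 118 110  97  79] [141 144 144 144 140 163 175 156 131 135 136 135 135 136 136 136]
col [190 191 191 191 181 142 100  93  99  97  92 101 135 162 157 122  95  95
  99  98 100 100  99  99  91  85  83  84  84  84] [211 210 211 208 182 133  96  93  95  91  92 112 146 163 149 116  87  82
  83  83  83  88 114 123 104  85  82  83  84  85]
-75 -32 [[228.71597867 142.7776814 ]]
-75 32 [[288.66437071 142.91429172]]
0 -32 [[230.37174146 208.91439054]]
0 32 [[286.67484267 209.02875186]]
75 32 [[284.91337985 267.56432463]]
```

View pics/w1c.png

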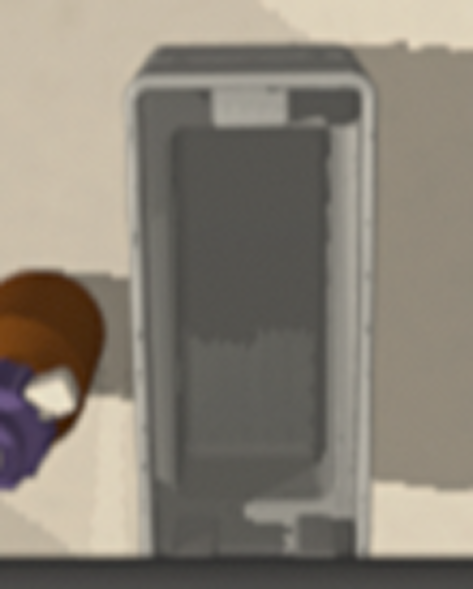

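Run:
```python
from h import *
P=ray('wrist',[[229.5,148],[235.0,250],[287.9,148],[285.7,250],[258.5,141.8]],102)[:,:2]
print(P.round(1).tolist())
l=P[1]-P[0];q=P[3]-P[2]
print(np.degrees([np.arctan2(*l[::-1]),np.arctan2(*q[::-1])]), np.linalg.norm(P[2]-P[0]),np.linalg.norm(P[3]-P[1]))
d=l/np.linalg.norm(l)+q/np.linalg.norm(q);d/=np.linalg.norm(d);v=np.array([-d[1],d[0]])
m=(P[0]+P[1]+P[2]+P[3])/4
c=P[4]+75*d; c=c+v*((m-c)@v); print('centre',c,'head',np.degrees(np.arctan2(d[1],d[0])))
g=c-45*d; s=readout.state(); print('grip pt',g,(g-s['eef_pos'][:2])/50)
```

```text
[[588.4, 218.7], [469.2, 240.4], [575.5, 157.4], [456.9, 181.6], [588.5, 186.9]]
[169.6848698  168.45485734] 62.643666310408236 60.043198204054434
centre [514.83304293 200.99486046] head 169.06986357243463
grip pt [559.01670318 192.46232463] [ 0.05847235 -0.03236716]
```

Emit:
drive_tool([
  [0,0,0.1,0.055,-0.03,-0.8,87],
  [0,0,0.1,0.055,-0.03,-1.7,87],
  [0,0,0.1,0.055,-0.03,-2.6,87],
  [0,0,0.1,0.055,-0.03,-3.3,87],
  [0,0,0.1,0.055,-0.03,-3.7,87],
  [0,0,0.1,0.055,-0.03,-3.87,87],
  [0,0,0.1,0.055,-0.03,-3.87,87],
  [0,0,0.1,0.055,-0.03,-3.87,72],
  [0,0,0.1,0.055,-0.03,-3.87,66],
  [0,0,0.1,0.055,-0.03,-3.87,60],
  [0,0,0.1,0.055,-0.03,-3.87,60],
  [0,0,0.1,0.055,-0.03,-3.87,60],
], force=30)

```text
t: 4.85
eef_pos: [559.5, 192.1, 88.6]
tcp_rot: [[0.98, -0.198, 0.001], [-0.198, -0.98, 0.001], [0.001, -0.001, -1.0]]
wrist_force: [-0.1, 1.6, 4.2]
opening: 63.8
grasp_force: 30.0
```

Emit:
drive_tool([
  [0,0,0,0,0,0.15,60],
  [0,0,0,0,0,0.5,60],
  [0,0,0,0,0,1.1,60],
  [0,0,0,0,0,1.8,60],
  [0,0,0,0,0,2.5,60],
  [0,0,0,0,0,3.2,60],
  [0,0,0,0,0,3.7,60],
  [0,0,0,0,0,4.0,60],
  [0,0,0.5,0,-0.2,4.03,60],
  [0,0,1.5,0,-0.6,4.03,60],
  [0,0,3,0,-1.2,4.03,60],
  [0,0,4.5,0,-1.8,4.03,60],
  [0,0,6,-0.1,-2.4,4.03,60],
  [0,0,7.5,-0.1,-3.0,4.03,60],
  [0,0,9,-0.2,-3.6,4.03,60],
  [0,0,10.5,-0.2,-4.2,4.03,60],
])

```text
t: 6.85
eef_pos: [548.6, -19.3, 289.6]
tcp_rot: [[0.618, 0.786, -0.001], [0.786, -0.618, 0.0], [-0.0, -0.001, -1.0]]
wrist_force: [0.7, -0.9, -2.0]
opening: 63.9
grasp_force: 30.0
```

Emit:
drive_tool([
  [0,0,1.3,0,-0.6,0,60],
  [0,0,2.6,0,-1.2,0,60],
  [0,0,3.9,-0.1,-1.8,0,60],
  [0,0,5.2,-0.1,-2.4,0,60],
  [0,0,6.5,-0.2,-3.0,0,60],
  [0,0,7.8,-0.2,-3.5,0,60],
  [0,0,9,-0.25,-4.0,0,60],
  [0,0,10,-0.25,-4.5,0,60],
  [0,0,10.5,-0.25,-4.78,0,60],
  [0,0,10.5,-0.25,-4.78,0,60],
  [0,0,10.5,-0.25,-4.78,0,60],
  [0,0,10.5,-0.25,-4.78,0,60],
])

```text
t: 8.35
eef_pos: [537.0, -256.1, 289.6]
tcp_rot: [[-0.416, 0.909, 0.0], [0.909, 0.416, 0.001], [0.0, 0.0, -1.0]]
wrist_force: [-0.4, -1.3, -2.5]
opening: 63.6
grasp_force: 30.0
```

Run:
```python
from h import *
s=readout.state();print(s['t'],np.round(s['joint_pos'],1),s['eef_pos'],np.round(s['tcp_rot'],3).tolist(),s['wrist_force'],s['torque'])
im=save('wrist','w2.png')
for q in ['vial_tray','vial_tray_lug','upper_tray','upper_tray_notch']:
  print(q,find('wrist',q))
cv2.imwrite('pics/w2b.png',cv2.resize(im[60:384,140:380,::-1],None,fx=1.85,fy=1.85,interpolation=cv2.INTER_CUBIC))
```

```text
8.35 [-8.  15.4 36.1 86.  -9.1 81.6 53. ] [ 536.9513761  -256.12442277  289.55261286] [[-0.416, 0.909, 0.0], [0.909, 0.416, 0.001], [0.0, 0.0, -1.0]] [-0.37917415 -1.31508528 -2.45326933] [0.0221817  0.05506985 0.0200686 ]
vial_tray [([587.2, -193.8, 2.0], 0.67), ([508.1, -199.8, 1.9], 0.6)]
vial_tray_lug [([535.5, -258.7, 62.1], 0.63), ([522.3, -228.8, 1.3], 0.18)]
upper_tray [([557.6, -296.7, 236.2], 0.67)]
upper_tray_notch []
```

View pics/w2.png

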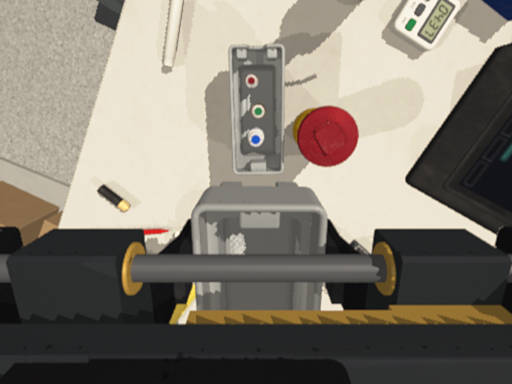

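The wrist view shows the vial tray upright at columns 230–284, rows 44–174. Its two lugs are at the top, the single lug is at (258,167), and all three vials are standing. The held tray is below it, with its single-lug end at the top, so it is already the right way round. I'll take a close crop for edges.

Run:
```python
import cv2
im=cv2.imread('pics/w2.png')
c=im[35:235,185:335];cv2.imwrite('pics/w2c.png',cv2.resize(c,None,fx=4,fy=3,interpolation=cv2.INTER_CUBIC))
```

```text
(no output)
```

View pics/w2c.png

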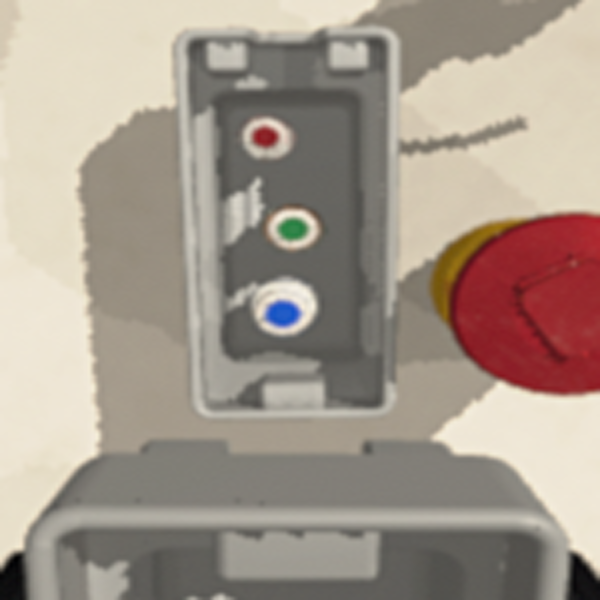

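```bash
cat > m.py <<'E'
from h import *
def meas(P,zr):   # left-a,left-b,right-a,right-b,end1,end2  (a nearest end1)
    P=ray('wrist',P,zr)[:,:2]
    print(P.round(1).tolist())
    l=P[1]-P[0];q=P[3]-P[2]
    print('heads',np.degrees([np.arctan2(*l[::-1]),np.arctan2(*q[::-1])]),'widths',np.linalg.norm(P[2]-P[0]),np.linalg.norm(P[3]-P[1]))
    d=l/np.linalg.norm(l)+q/np.linalg.norm(q);d/=np.linalg.norm(d);v=np.array([-d[1],d[0]])
    m=P[:4].mean(0); e=(P[4]+P[5])/2; c=e+v*((m-e)@v)
    print('len',(P[5]-P[4])@d,'centre',c,'head',np.degrees(np.arctan2(d[1],d[0])))
    return c,d
E
python3 - <<'E'
from m import *
c,d=meas([[228.75,51.7],[233.5,168.3],[285.25,51.7],[284,168.3],[258.75,44.3],[258.75,173.7]],66)
s=readout.state();T=np.array(s['tcp_rot']);p=np.array(s['eef_pos'])
for z in(303.6,):
  H=ray('wrist',[[259.9,204.3],[192,216.7],[327.75,216.7]],z); 
  print('held in tool',((H-p)@T).round(1).tolist())
E
```

```text
[[451.8, -153.6], [509.4, -273.8], [509.3, -127.2], [566.5, -247.7], [479.2, -132.7], [540.8, -267.0]]
heads [-64.40200501 -64.62338911] widths 63.248706815672705 62.733134744214105
len 147.80609218610158 centre [ 509.10957551 -200.27442619] head -64.512697055403
held in tool [[31.5, -0.2, -14.0], [25.5, -31.2, -14.0], [25.5, 30.9, -14.0]]
```

Emit:
drive_tool([
  [0,0,0.05,-0.15,0.3,0,60],
  [0,0,0.1,-0.4,0.8,-0.1,60],
  [0,0,0.15,-0.65,1.3,-0.4,60],
  [0,0,0.15,-0.85,1.75,-0.9,60],
  [0,0,0.15,-0.948,1.932,-1.5,60],
  [0,0,0.15,-0.948,1.932,-2.1,60],
  [0,0,0.15,-0.948,1.932,-2.6,60],
  [0,0,0.15,-0.948,1.932,-3.0,60],
  [0,0,0.15,-0.948,1.932,-3.19,60],
  [0,0,0.15,-0.948,1.932,-3.19,60],
  [0,0,0.15,-0.948,1.932,-3.19,60],
])

```text
t: 9.98
eef_pos: [489.8, -160.5, 130.9]
tcp_rot: [[-0.43, 0.903, 0.001], [0.903, 0.43, 0.0], [-0.001, 0.001, -1.0]]
wrist_force: [-0.5, 0.0, -1.4]
opening: 63.8
grasp_force: 30.0
```

Run:
```python
from h import *
s=readout.state();print(s['t'],s['eef_pos'],np.round(s['tcp_rot'],3).tolist(),s['wrist_force'],s['torque'])
a=save('wrist','w3.png')[:,:,::-1]; b=save('scene','s3.png')[:,:,::-1]
cv2.imwrite('pics/w3c.png',np.hstack([cv2.resize(b[190:270,250:350],(500,400),interpolation=cv2.INTER_CUBIC),cv2.resize(a[60:310,170:350],(288,400),interpolation=cv2.INTER_CUBIC)]))
```

```text
9.975 [ 489.78005436 -160.51479124  130.94849735] [[-0.43, 0.903, 0.001], [0.903, 0.43, 0.0], [-0.001, 0.001, -1.0]] [-0.4827187   0.03366483 -1.42979905] [-0.01082337  0.08046412  0.02034666]
```

View pics/w3c.png

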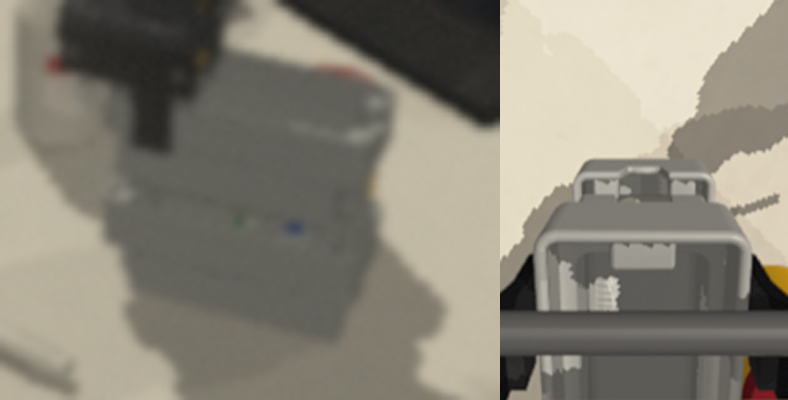

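Run:
```python
from h import *
s=readout.state();T=np.array(s['tcp_rot']);p=np.array(s['eef_pos'])
f=lambda P,z:print(((ray('wrist',P,z)-p)@T).round(1).tolist())
f([[240,160],[285,160],[216.9,172],[303.1,172]],66)
f([[259,207],[191.9,220],[326.2,220]],p[2]+14)
im=cv2.imread('pics/w3.png');g=cv2.cvtColor(im,cv2.COLOR_BGR2GRAY).astype(int)
print('col232',g[150:175,232],'col285',g[150:175,285]);print('row176',g[176,208:232],g[176,290:312]);print('held c259',g[198:220,259],'r222',g[222,184:204],g[222,314:334])
```

```text
[[36.7, -13.8, 64.8], [36.8, 17.6, 64.9], [28.1, -30.2, 64.8], [28.2, 30.6, 64.9]]
[[30.2, -0.6, -14.0], [23.9, -31.4, -14.1], [23.9, 30.3, -14.0]]
col232 [220 220 220 220 220 220 222 222 208 165 127 121 123 122 121 122 129 153
 176 182 167 139 123 149 170] col285 [131 131 131 131 131 131 130 129 128 125 123 122 123 122 123 121 127 148
 172 179 164 139 112 100 115]
row176 [148 144 155 181 179 147 133 135 158 172 172 165 145  94  77  84  91  93
  92  94 111 149 171 173] [175 167 112  87  93  98  86  79  77  92 122 151 169 176 184 206 210 210
 209 209 208 207]
held c259 [123 123 123 123 122 128 143 157 167 175 170 156 137 112 109 136 155 156
 155 154 155 154] r222 [140 120  65  19   8  11  50 104 132 147 156 161 163 159 144 119 122 127
 128 129] [ 80  78  79  78  79  87 107 126 141 150 159 166 155  85  22   8  42 105
 162 197]
```

Run:
```python
from h import *
s=readout.state();T=np.array(s['tcp_rot']);p=np.array(s['eef_pos'])
f=lambda P,z:print(((ray('wrist',P,z)-p)@T).round(1).tolist())
f([[232,168.8],[285,168.8],[217.8,176],[302.5,176]],66)
f([[259,206.8],[195,222],[323.8,222]],p[2]+14)
```

```text
[[30.5, -19.5, 64.8], [30.5, 17.8, 64.9], [25.2, -29.7, 64.8], [25.3, 30.3, 64.9]]
[[30.3, -0.6, -14.0], [22.9, -30.0, -14.1], [22.9, 29.2, -14.0]]
```

Emit:
drive_tool([
  [0,0,0,0,0.018,-0.08,60],
  [0,0,0,0,0.018,-0.16,60],
  [0,0,0,0,0.018,-0.22,60],
  [0,0,0,0,0.018,-0.25,60],
  [0,0,0,0,0.018,-0.275,60],
  [0,0,0,0,0.018,-0.29,60],
  [0,0,0,0,0.018,-0.29,60],
])

```text
t: 10.95
eef_pos: [489.3, -159.7, 115.6]
tcp_rot: [[-0.43, 0.903, 0.0], [0.903, 0.43, 0.0], [-0.0, 0.0, -1.0]]
wrist_force: [-0.6, 0.2, -2.5]
opening: 63.8
grasp_force: 30.0
```

Emit:
drive_tool([
  [0,0,0,0,0,-0.015,60],
  [0,0,0,0,0,-0.03,60],
  [0,0,0,0,0,-0.04,60],
  [0,0,0,0,0,-0.045,60],
  [0,0,0,0,0,-0.045,60],
])

```text
t: 11.58
eef_pos: [489.4, -159.6, 113.5]
tcp_rot: [[-0.43, 0.903, 0.0], [0.903, 0.43, 0.0], [0.0, 0.0, -1.0]]
wrist_force: [-2.3, 1.5, 2.8]
opening: 64.2
grasp_force: 30.0
```

Emit:
drive_tool([
  [0,0,0,0,0,0,70],
  [0,0,0,0,0,0,78],
  [0,0,0,0,0,0,87],
  [0,0,0,0,0,0,87],
  [0,0,0,0,0,0.1,87],
  [0,0,0,0,0,0.4,87],
  [0,0,0,0,0,0.9,87],
  [0,0,0,0,0,1.6,87],
  [0,0,0,0,0,2.2,87],
  [0,0,0,0,0,2.73,87],
  [0,0,-1.7,0.1,0.5,2.73,87],
  [0,0,-3.4,0.2,1.1,2.73,87],
  [0,0,-5.1,0.3,1.7,2.73,87],
  [0,0,-6.8,0.45,2.3,2.73,87],
  [0,0,-8.5,0.6,2.9,2.73,87],
  [0,0,-10.2,0.75,3.5,2.73,87],
])

```text
t: 13.58
eef_pos: [527.1, 16.2, 251.1]
tcp_rot: [[0.589, 0.808, 0.001], [0.808, -0.589, 0.0], [0.001, 0.001, -1.0]]
wrist_force: [1.0, 0.6, -0.5]
opening: 86.6
grasp_force: 0.0
```

Emit:
drive_tool([
  [0,0,-1.7,0.1,0.6,0,87],
  [0,0,-3.4,0.2,1.2,0,87],
  [0,0,-5.1,0.3,1.8,0,87],
  [0,0,-6.8,0.4,2.4,0,87],
  [0,0,-8.5,0.5,3.0,0,87],
  [0,0,-9.8,0.6,3.4,0,87],
  [0,0,-10.9,0.62,3.54,0,87],
  [0,0,-10.9,0.62,3.54,0,87],
  [0,0,-10.9,0.62,3.54,0,87],
])

```text
t: 14.7
eef_pos: [557.9, 191.7, 250.5]
tcp_rot: [[0.982, -0.191, 0.001], [-0.191, -0.982, 0.0], [0.001, -0.0, -1.0]]
wrist_force: [0.7, 0.2, 0.5]
opening: 87.0
grasp_force: 0.0
```

Run:
```python
from h import *
s=readout.state();print(s['t'],np.round(s['joint_pos'],1),s['eef_pos'],np.round(s['tcp_rot'],3).tolist())
im=save('wrist','w4.png')[:,:,::-1]; b=save('scene','s4.png')[:,:,::-1]
print(find('wrist','lower_tray'),find('wrist','amber_bottle'),find('wrist','lower_tray_notch'),find('scene','upper_tray'),find('scene','vial_tray'))
cv2.imwrite('pics/w4c.png',np.hstack([cv2.resize(im[110:260,190:310],None,fx=4,fy=4,interpolation=cv2.INTER_CUBIC),cv2.resize(b[190:270,260:340],(320,600),interpolation=cv2.INTER_CUBIC)]))
```

```text
14.7 [ -44.5   14.7   25.5   89.9   -6.4   76.8 -119.3] [557.92279488 191.71924131 250.48110513] [[0.982, -0.191, 0.001], [-0.191, -0.982, 0.0], [0.001, -0.0, -1.0]]
[([512.7, 201.4, 3.2], 0.78)] [([505.8, 278.7, -2.0], 0.79)] [([444.1, 221.0, 52.1], 0.63)] [([505.7, -202.5, 63.3], 0.8)] [([511.1, -201.9, -2.2], 0.94)]
```

View pics/w4c.png

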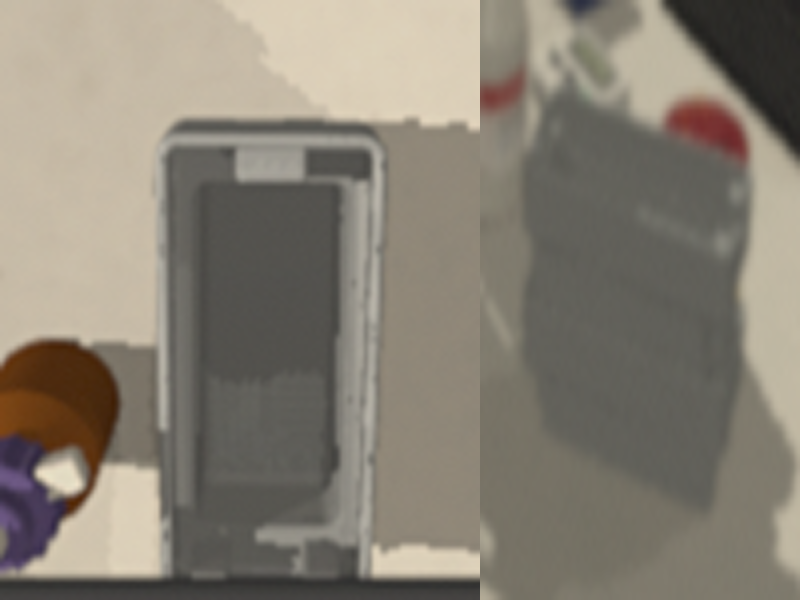

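Run:
```python
from m import *
P=[[229,152.5],[231,245],[286.5,152.5],[282.5,245],[257.5,142.5]]
c,d=meas(P+[P[4]],66)
c=c+75*d; print('centre',c); g=c-45*d; s=readout.state(); print('grip',g,(g-np.array(s['eef_pos'][:2]))/50)
print('upper measured same way: centre 514.8,201.0 head 169.07')
```

```text
[[584.6, 219.2], [475.6, 241.2], [572.5, 157.7], [463.8, 180.9], [589.3, 186.6], [589.3, 186.6]]
heads [168.59161451 167.9344451 ] widths 62.75188682233915 61.47655462888528
len 0.0 centre [589.21806804 186.23695732] head 168.2630298063164
centre [515.78618619 201.49338969]
grip [559.8453153  192.33953027] [0.03975651 0.00482498]
upper measured same way: centre 514.8,201.0 head 169.07
```

Emit:
drive_tool([
  [0,0,-0.08,0.04,0.01,-0.8,87],
  [0,0,-0.08,0.04,0.01,-1.7,87],
  [0,0,-0.08,0.04,0.01,-2.6,87],
  [0,0,-0.08,0.04,0.01,-3.3,87],
  [0,0,-0.08,0.04,0.01,-3.75,87],
  [0,0,-0.08,0.04,0.01,-3.95,87],
  [0,0,-0.08,0.04,0.01,-3.95,87],
  [0,0,-0.08,0.04,0.01,-3.95,72],
  [0,0,-0.08,0.04,0.01,-3.95,66],
  [0,0,-0.08,0.04,0.01,-3.95,60],
  [0,0,-0.08,0.04,0.01,-3.95,60],
  [0,0,-0.08,0.04,0.01,-3.95,60],
], force=30)

```text
t: 16.55
eef_pos: [560.0, 192.9, 52.8]
tcp_rot: [[0.98, -0.201, 0.0], [-0.201, -0.98, 0.0], [0.0, -0.0, -1.0]]
wrist_force: [-1.2, -0.4, 5.7]
opening: 64.0
grasp_force: 30.0
```

Emit:
drive_tool([
  [0,0,0,0,0,0.15,60],
  [0,0,0,0,0,0.5,60],
  [0,0,0,0,0,1.1,60],
  [0,0,0,0,0,1.8,60],
  [0,0,0,0,0,2.6,60],
  [0,0,0,0,0,3.4,60],
  [0,0,0,0,0,4.2,60],
  [0,0,0,0,0,4.9,60],
  [0,0,-0.3,0,-0.2,5.5,60],
  [0,0,-0.9,-0.1,-0.6,5.8,60],
  [0,0,-1.6,-0.2,-1.2,5.94,60],
  [0,0,-2.4,-0.4,-1.8,5.94,60],
  [0,0,-3.2,-0.6,-2.5,5.94,60],
  [0,0,-4.2,-0.8,-3.2,5.94,60],
  [0,0,-5.2,-1.0,-4.0,5.94,60],
  [0,0,-6.2,-1.2,-4.8,5.94,60],
  [0,0,-7.2,-1.4,-5.5,5.94,60],
  [0,0,-8.2,-1.5,-6.2,5.94,60],
  [0,0,-8.7,-1.54,-6.6,5.94,60],
  [0,0,-8.82,-1.54,-6.78,5.94,60],
])

```text
t: 19.05
eef_pos: [482.7, -147.2, 349.3]
tcp_rot: [[0.429, -0.904, -0.0], [-0.904, -0.429, -0.0], [-0.0, 0.0, -1.0]]
wrist_force: [0.7, 0.8, -1.5]
opening: 64.4
grasp_force: 30.0
```

Emit:
drive_tool([
  [0,0,0,0,0,0,60],
  [0,0,0,0,0,0,60],
  [0,0,0,0,0,0,60],
])

```text
t: 19.42
eef_pos: [483.1, -145.2, 349.2]
tcp_rot: [[0.432, -0.902, -0.0], [-0.902, -0.432, -0.0], [-0.0, 0.0, -1.0]]
wrist_force: [-0.6, 0.6, -0.9]
opening: 64.1
grasp_force: 30.0
```

Run:
```python
from h import *
s=readout.state();print(s['t'],np.round(s['joint_pos'],1),s['eef_pos'],np.round(s['tcp_rot'],3).tolist(),s['wrist_force'],s['torque'])
im=save('wrist','w5.png')[:,:,::-1]
print(find('wrist','upper_tray'),find('wrist','upper_tray_notch'),find('wrist','lower_tray'))
cv2.imwrite('pics/w5c.png',cv2.resize(im[35:235,185:335],None,fx=4,fy=3,interpolation=cv2.INTER_CUBIC))
```

```text
19.425 [ -30.6   -0.2   42.6   93.     0.2   87.1 -142.4] [ 483.0677602  -145.2131528   349.20507079] [[0.432, -0.902, -0.0], [-0.902, -0.432, -0.0], [-0.0, 0.0, -1.0]] [-0.60775074  0.55101624 -0.87525298] [-0.00968345  0.14206407  0.00178299]
[([509.1, -201.3, 58.6], 0.65)] [([534.0, -266.7, 114.1], 0.82)] [([463.8, -105.8, 301.3], 0.66), ([507.5, -200.7, 56.0], 0.15)]
```

View pics/w5c.png

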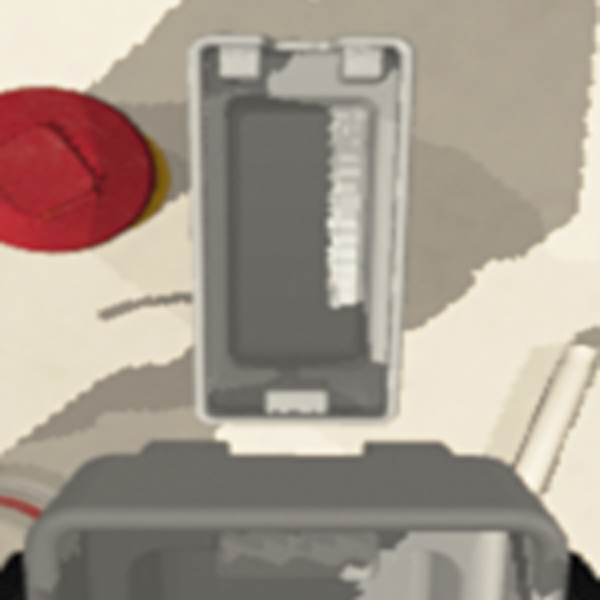

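Run:
```python
from m import *
c,d=meas([[232.5,55],[234.5,170],[288.25,55],[284.25,170],[260,47.7],[260,175.7]],127)
s=readout.state();T=np.array(s['tcp_rot']);p=np.array(s['eef_pos'])
print('centre in tool',(np.append(c,127)-p)@T,'toolx head',np.degrees(np.arctan2(T[1,0],T[0,0])))
H=ray('wrist',[[259.4,205],[191.75,216.7],[327,216.7]],p[2]+13.5)
print('held in tool',((H-p)@T).round(1).tolist())
```

```text
[[562.1, -246.7], [505.9, -127.7], [505.8, -273.6], [450.3, -154.3], [537.6, -266.7], [474.3, -134.7]]
heads [115.2625304  114.96025655] widths 62.370884158303944 61.676229984730995
len 146.39425323752056 centre [ 506.08946389 -200.66577901] head 115.11139347087624
centre in tool [ 59.43440796   2.6460726  222.34101144] toolx head -64.48648150201763
held in tool [[30.3, 1.3, -13.5], [24.6, -29.8, -13.5], [24.6, 32.3, -13.5]]
```

Emit:
drive_tool([
  [0,0,0,0.15,-0.3,0,60],
  [0,0,0,0.35,-0.75,-0.1,60],
  [0,0,0,0.6,-1.3,-0.4,60],
  [0,0,0,0.8,-1.7,-0.9,60],
  [0,0,0,0.884,-1.888,-1.5,60],
  [0,0,0,0.884,-1.888,-2.1,60],
  [0,0,0,0.884,-1.888,-2.6,60],
  [0,0,0,0.884,-1.888,-3.0,60],
  [0,0,0,0.884,-1.888,-3.14,60],
  [0,0,0,0.884,-1.888,-3.14,60],
  [0,0,0,0.884,-1.888,-3.14,60],
  [0,0,0,0.884,-1.888,-3.14,60],
])

```text
t: 21.12
eef_pos: [527.3, -240.7, 193.0]
tcp_rot: [[0.43, -0.903, 0.001], [-0.903, -0.43, -0.0], [0.001, -0.001, -1.0]]
wrist_force: [-0.8, 1.2, -1.3]
opening: 63.7
grasp_force: 30.0
```

Run:
```python
from h import *
s=readout.state();print(s['t'],np.round(s['joint_pos'],1),s['eef_pos'],np.round(s['tcp_rot'],3).tolist(),s['wrist_force'],s['torque'])
a=save('wrist','w6.png')[:,:,::-1]; b=save('scene','s6.png')[:,:,::-1]
cv2.imwrite('pics/w6c.png',np.hstack([cv2.resize(b[180:270,260:340],(267,300),interpolation=cv2.INTER_CUBIC),cv2.resize(a[150:250,175:345],(510,300),interpolation=cv2.INTER_CUBIC)]))
g=cv2.cvtColor(np.ascontiguousarray(a),cv2.COLOR_BGR2GRAY).astype(int)
for c in(232,285):print(c,g[150:180,c])
print('row176',g[176,206:234],g[176,288:314]);print('held',g[198:220,250],'r222',g[222,184:206],g[222,312:334])
```

```text
21.125 [ -18.2   19.    46.8   96.7  -14.6   70.6 -122.6] [ 527.3454184  -240.72226497  193.04041045] [[0.43, -0.903, 0.001], [-0.903, -0.43, -0.0], [0.001, -0.001, -1.0]] [-0.81235586  1.18712177 -1.30269422] [-0.04564955  0.12369694  0.00217897]
232 [105 103 104 110 136 173 193 177 134 101  99 103 104 106 105 104 104 104
 114 141 174 194 195 181 176 189 198 202 205 207]
285 [119 105 104 107 121 133 128 111  99  97  99 103 105 105 104 105 104 104
 108 120 132 133 125 113 113 119 119 120 124 128]
row176 [ 95  94  95  94  93  93 101 116 126 152 187 199 192 170 137  97  83  89
  96  96  94 115 171 190 193 194 198 197] [119 112  98  93  96  96  96  92  84  87 100 112 124 133 133 137 153 155
 154 155 156 156 156 155 156 157]
held [104 104 105 104 105 108 116 125 131 136 135 128 118 109 111 115 117 120
 124 128 127 127] r222 [ 59  47  25  16  13  12  43  90 115 124 127 128 126 124 118 106  88  84
  84  84  84  85] [121  92  82  83  94 117 114 108 109 115 121 123 117 108 102  57  14  11
  55 127 198 235]
```

View pics/w6c.png

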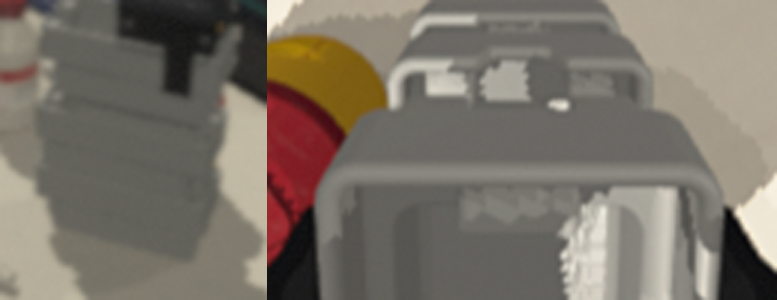

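Run:
```python
from h import *
s=readout.state();T=np.array(s['tcp_rot']);p=np.array(s['eef_pos'])
f=lambda P,z:print(((ray('wrist',P,z)-p)@T).round(1).tolist())
f([[232,171.3],[285,170.4],[217.3,176],[301.7,176]],127)
f([[250,207.2],[195,222],[323.2,222]],p[2]+13.2)
```

```text
[[27.8, -17.8, 65.8], [28.4, 19.7, 65.7], [24.3, -28.4, 65.8], [24.4, 31.7, 65.7]]
[[29.1, -3.0, -13.2], [21.8, -28.5, -13.2], [21.9, 30.8, -13.2]]
```

Emit:
drive_tool([
  [0,0,0,-0.007,0.005,-0.08,60],
  [0,0,0,-0.007,0.005,-0.16,60],
  [0,0,0,-0.007,0.005,-0.22,60],
  [0,0,0,-0.007,0.005,-0.26,60],
  [0,0,0,-0.007,0.005,-0.29,60],
  [0,0,0,-0.007,0.005,-0.31,60],
  [0,0,0,-0.007,0.005,-0.31,60],
])

```text
t: 22.1
eef_pos: [526.7, -240.3, 176.8]
tcp_rot: [[0.43, -0.903, -0.0], [-0.903, -0.43, -0.0], [0.0, 0.0, -1.0]]
wrist_force: [-0.2, -0.1, -1.4]
opening: 63.7
grasp_force: 30.0
```

Emit:
drive_tool([
  [0,0,0,0,0,-0.015,60],
  [0,0,0,0,0,-0.03,60],
  [0,0,0,0,0,-0.04,60],
  [0,0,0,0,0,-0.046,60],
  [0,0,0,0,0,-0.046,60],
])

```text
t: 22.72
eef_pos: [526.8, -240.3, 174.8]
tcp_rot: [[0.43, -0.903, 0.0], [-0.903, -0.43, 0.0], [0.0, -0.0, -1.0]]
wrist_force: [-0.3, 0.9, 2.1]
opening: 64.0
grasp_force: 30.0
```

Emit:
drive_tool([
  [0,0,0,0,0,0,70],
  [0,0,0,0,0,0,78],
  [0,0,0,0,0,0,87],
  [0,0,0,0,0,0,87],
  [0,0,0,0,0,0.1,87],
  [0,0,0,0,0,0.4,87],
  [0,0,0,0,0,0.9,87],
  [0,0,0,0,0,1.6,87],
  [0,0,0,0,0,2.2,87],
  [0,0,0,0,0,2.8,87],
  [0,0,0,-0.2,0.5,3,87],
  [0,0,0,-0.4,1.2,3,87],
  [0,0,0,-0.6,1.9,3,87],
  [0,0,0,-0.8,2.6,3,87],
  [0,0,0,-0.8,2.8,3,87],
  [0,0,0,-0.8,2.8,3,87],
  [0,0,0,-0.8,2.8,3,87],
])

```text
t: 24.85
eef_pos: [486.8, -101.8, 324.8]
tcp_rot: [[0.428, -0.904, 0.0], [-0.904, -0.428, -0.001], [0.001, 0.0, -1.0]]
wrist_force: [-0.5, -0.6, 0.0]
opening: 86.6
grasp_force: 0.0
```

Run:
```python
from h import *
s=readout.state();print(s['t'],s['eef_pos'],s['wrist_force'])
a=save('wrist','w7.png')[:,:,::-1]; b=save('scene','s7.png')[:,:,::-1]
for q in ['upper_tray','lower_tray','lower_tray_notch','vial_tray','sharps_jar','amber_bottle','wash_bottle']: print(q,find('scene',q))
cv2.imwrite('pics/w7c.png',np.hstack([cv2.resize(b[110:290,180:360],(400,400),interpolation=cv2.INTER_CUBIC),cv2.resize(a[0:300,100:400],(400,400),interpolation=cv2.INTER_CUBIC)]))
```

```text
24.85 [ 486.7825897  -101.7777954   324.77872222] [-0.45543985 -0.63904556  0.00322867]
upper_tray [([505.0, -201.6, 60.7], 0.7)]
lower_tray [([508.0, -198.5, 119.1], 0.59)]
lower_tray_notch [([471.9, -137.8, 170.2], 0.76)]
vial_tray [([508.2, -203.1, -1.8], 0.63)]
sharps_jar []
amber_bottle [([504.7, 276.0, -3.4], 0.89)]
wash_bottle [([564.3, -1.2, -1.5], 0.94)]
```

View pics/w7c.png

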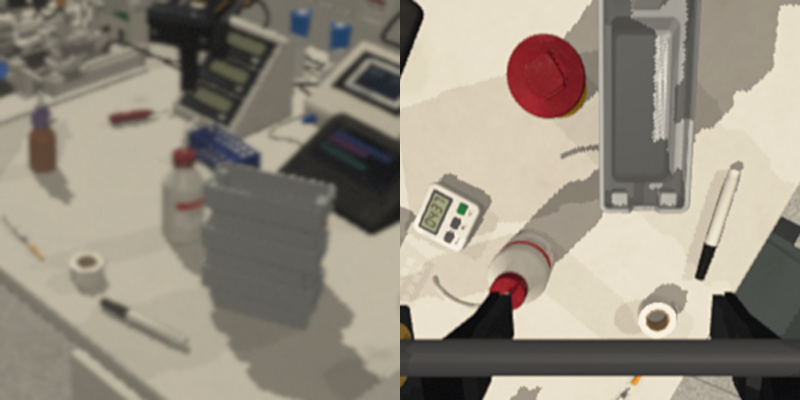

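The scene view shows a straight stack of three. The tray origins come out near z 0, 61 and 120 mm, against 0, 61 and 122 expected. The top tray's notch end is on the left and the bystanders are standing. I'm handing it in.

```bash
python3 -c "
from h import *
print(r.sign_off())"
```

```text
the job is handed in; nothing more can be done
None
```

The stack of three is built on the vial tray, each tray turned end for end to the one below and resting on its lugs, with every other thing I could check still in place; I handed it in at about 25 s on the robot's clock (limit 61 s).

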